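Move a cheese rest's fence out to its next button hole

TASK

Make room for a bigger cheese on the wooden rest: press in the brass spring button of the blue sleeve, slide the sleeve and its steel fence outward by one hole, until the button pops fully up through the hole framed in red, then let go. Work gently, by feel, without forcing the rest, and leave the cheeses and the calculator where they are.

Things in the scene. Friction and masses are not known exactly. Their poses are not given: they have to be found in the camera images.
- rack: Cheese rest fixed to the table: brown board 220 x 380 x 22 mm, a level square steel tube along one long side, 70 mm from the origin towards its -x. Origin on the board's underside, level with the button along y; z up. The tube runs along its own y; +y is outward, the way the sleeve must slide. A fixed end stop, 92 mm high, stands at y = -163 mm; a half cheese lies on the board.
- fence (a joint): Position (m) of the blue square sleeve on the tube, growing as it slides outward (+y of the rest). 0: button centred in the start hole. The button fits the red-framed hole (14 mm, thin red lines, on the -y side of the start hole) somewhere between 0.04 and 0.07: find it by feel. 1.2 mm of play either way in a hole; end of travel 0.095. With the button under its wall the sleeve slides with 3 to 5 N.
- button_top (a point): Top of the brass button, 11.5 mm across, domed, in the fixed inner tube: it moves only up and down. Out, it stands 6.5 mm over the sleeve's top face and locks. Pressed flush (5 N) it slips under the hole's edge when the sleeve is pushed outward with 8 to 12 N; less than 4 mm in, it locks. Under the wall it stays down; at the next hole it pops up and stops the sleeve firmly.
- hole_start (a point): Centre of the 14 mm hole in the sleeve's top face where the button sits at the start; travels with the sleeve. The sleeve is 30 mm wide and high with a 2 mm wall, its top face level, 65 mm above the table; it reaches 99 mm to the -y side of this point and 62 mm to the +y side, where it carries an upright steel fence plate, to 92 mm above the table, across the board.
- lug_top (a point): Middle of the top edge of the orange thumb lug across the sleeve: 36 mm wide across the sleeve, 6 mm thick, 15 mm high above the top face. Its near face is 13 mm from the centre of hole_start, on the +y side: a fingertip on the button can push the lug outward. Travels with the sleeve.
- half_wheel: Half wheel of cheese, 144 mm across, 66 mm high, lying on the rest's board (its top 88 mm above the table); origin in the middle of the lower edge of its cut face. Leave alone.
- wedge: Wedge of pale cheese on a small board to the side, about 120 x 80 x 55 mm; origin under its middle. Leave alone.
- calculator: Black calculator 90 x 150 x 18 mm on the table; origin under its centre. Leave alone.

How it is judged:
By the outcome, as a careful person would: the job done as asked, in the order asked, and still so for the second after the job is handed in, with the robot touching nothing.
It also fails if it takes over 35 s, if anything falls off the work surface, if the arm or the gripper's body presses on something with over 40 N, if the wrist force passes 120 N, or if a joint passes its speed limit or range.

ROBOT

A 7-joint arm with a two-finger parallel gripper is mounted at the origin on the work surface. World frame = base frame: x ahead of the robot, y to its left, z up, the work surface at z = 0. Lengths are in m, angles in rad, forces in N, time in s.
With the tool pointing down it reaches from about 0.4 to 0.875 m from the base axis. Payload 4.4 kg.
Tool frame: the origin (TCP) lies on the centre line of the jaws, within the pads' length; the fingertips stand 11 mm ahead of it and the grasp point (between the pads) lies 8 mm behind it (env.tip_extent is the distance from the TCP to the fingertips, in m); z points along the fingers, y is the line along which they close (so a half turn about z gives the same grasp; the last joint's range is limited). The gripper opens to 85 mm and grips with 20 to 120 N. Pads are 22 mm wide; open, the fingers measure 114 mm over their backs; the gripper's body (76 mm by 85 mm) begins 54 mm behind the grasp point. The pads swing forward as they close: fully open they stand 13 mm farther back than shut.
Start: joints at [1.224, 0.628, 0.038, 1.517, -0.027, 0.996, -0.02], TCP at [0.18, -0.625, 0.202] pointing down, gripper open.
Joint ranges: [-3.06, 3.06], [-0.37, 2.12], [-1.25, 1.32], [0.18, 2.47], [-1.1, 4.24], [0.23, 1.98], [-2.94, 2.94]. Speed limits (rad/s): [2.57, 2.57, 3.14, 3.14, 3.14, 3.14, 3.14].

INTERFACE

Orientations are given as a rotation vector (axis times angle).
In Python, from bench import env, eyes, workorder gives the robot as it stands. The module is installed in compiled form; this text tells all that it offers.
- The arm moves only by the tool carry_out, never from a script. Its argument "rows" is a list of rows, each an object of numbers: "dx", "dy", "dz": the shift along the tool's x, y, z in m; "roll": the turn about the tool's z in degrees. A call has 1 to 10 rows; each row shifts and turns the commanded pose from where the row before left it, along the tool's axes as they then stand; what a row does not reach is not made up. A row lasts 1/10 s, in which the tool goes at most 50 mm and 8.59 degrees, less where a joint would pass 70% of its speed; a pose out of reach is approached as far as the arm can. A call is refused whole if a number of a shift passes 0.05 or a number of a turn 8.59, either way. A call with a gripper value outside its range is refused whole. "jaw" is the finger opening in m, from 0 to 0.0854, set as the call begins (left out, the last holds). The fingers move at their own pace and stop on an object; "grip_force" is the grip in N (left out, the last holds). Time passes only in rows, so rows that do not move let the fingers close. It gives the time, the measured TCP pose, the force, the opening and the grip force at its end, in the units of the state.
- env.get_obs(): the state, without advancing time (a new reading comes with each control period).
- eyes.get_image(name): name is "scene" or "top" or "wrist"; returns the picture (400x640x3 uint8, red, green, blue); there is no depth.
- eyes.camera_info(name): a dict with "camera_matrix" (3x3 intrinsics, pixels), "rvec" (rotation vector, rad) and "tvec" (3), from world to camera coordinates, as OpenCV has them; the wrist camera has in their place "mount" (4x4, takes a point from camera to tool coordinates, whose origin is the TCP and whose axes are the flange's). Camera axes: x right, y down, z forward; pixel columns grow to the right and rows downward; lengths in m; the calibration is good to about 2 mm. A picture is of the moment at which its call begins: read the wrist's pose just before it. camera_info takes no time and is no camera call.
- workorder.finish_job(): hands the job in; it is judged then, once.
The state is a dict: "t": time; "q": joint angles; "dq": joint speeds; "effort": joint torques, N m; "eef_pos": TCP position; "ee_rot": TCP orientation; "wrist_force": force on the tool from outside, world axes, zero at the start; "wrist_torque": the same for the moment, N m; "gripper_width": finger opening in m; "finger_force": force on a finger pad.
Only numpy, scipy, OpenCV 4.12 (cv2) and the standard library are available. Lean on these libraries where they do the work, as an engineer would, in place of code of your own. Each camera call takes 0.05 s, during which the arm holds its last target. There are 200 camera calls.

## Working session

There is one attempt and no reset: what is moved stays moved. The work goes in short steps, Python scripts to look and compute and a tool call to move; the robot and the scene stay as the last step left them, time stands still between calls to the robot, and variables do not carry over. Pictures are saved under pics/ and viewed, at most 10 in all, crops included, and the job is handed in when it is done.

Besides the shell and the picture viewer there is one more tool, called after ">>>" as name([rows], argument=value, ...), one row to a line, values as JSON. carry_out: Moves the arm, as the interface text tells. Its arguments: {"type":"object","properties":{"rows":{"type":"array","items":{"type":"object","properties":{"dx":{"type":"number"},"dy":{"type":"number"},"dz":{"type":"number"},"roll":{"type":"number"}}}},"jaw":{"type":"number"},"grip_force":{"type":"number"}},"required":["rows"]}

```bash
mkdir -p pics; python3 - <<'E'
from bench import env,eyes
import cv2
o=env.get_obs();print({k:o[k] for k in('t','eef_pos','ee_rot','wrist_force','gripper_width')},env.tip_extent)
for n in('scene','top'):
    cv2.imwrite(f'pics/{n}0.png',eyes.get_image(n)[...,::-1]);print(n,eyes.camera_info(n))
print(eyes.camera_info('wrist'))
E
```

```text
{'t': 0.0, 'eef_pos': array([ 0.17995307, -0.62390029,  0.20149548]), 'ee_rot': array([-3.10886144e+00, -4.39345996e-01,  4.77531079e-04]), 'wrist_force': array([-0.45055699,  0.34190679, -0.75916725]), 'gripper_width': 0.08540928040007716} 0.011
scene {'camera_matrix': array([[395.13994115,   0.        , 318.88556681],
       [  0.        , 395.13994115, 195.10310471],
       [  0.        ,   0.        ,   1.        ]]), 'rvec': array([ 0.89268639,  2.50290533, -1.10089208]), 'tvec': array([ 0.46255403, -0.20250237,  1.7789113 ])}
top {'camera_matrix': array([[502.03239306,   0.        , 320.93083685],
       [  0.        , 502.03239306, 201.21253792],
       [  0.        ,   0.        ,   1.        ]]), 'rvec': array([ 2.1607166 , -2.14168045,  0.1803004 ]), 'tvec': array([-0.03312805,  0.61668572,  1.80801328])}
{'camera_matrix': array([[331.7293353 ,   0.        , 321.13394211],
       [  0.        , 331.7293353 , 195.70323423],
       [  0.        ,   0.        ,   1.        ]]), 'mount': array([[-1.27000175e-03, -9.61516416e-01, -2.74744552e-01,
         6.93583603e-02],
       [ 9.99999179e-01, -1.17424806e-03, -5.12992594e-04,
         5.06251812e-04],
       [ 1.70632544e-04, -2.74744978e-01,  9.61517118e-01,
        -1.70487987e-01],
       [ 0.00000000e+00,  0.00000000e+00,  0.00000000e+00,
         1.00000000e+00]])}
```

View pics/scene0.png

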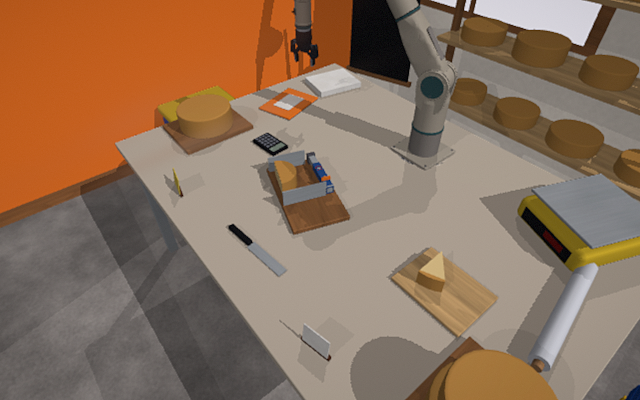

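View pics/top0.png

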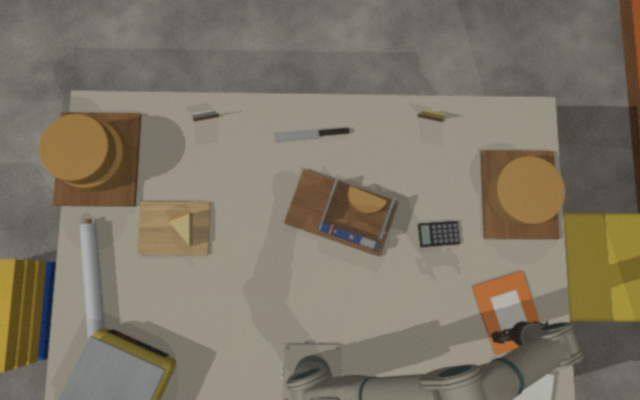

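The rest is near (340,212) in the top view. The sleeve runs from about (322,227) to (377,245), with the fence at its left end, so outward is image left and roughly world +y. I'll work out rough positions next.

```bash
cat > h.py <<'E'
import numpy as np,cv2
from scipy.spatial.transform import Rotation as R
from bench import env,eyes
def cam(n,o=None):
    c=eyes.camera_info(n);K=c['camera_matrix']
    if n=='wrist':
        T=np.eye(4);T[:3,:3]=R.from_rotvec(o['ee_rot']).as_matrix();T[:3,3]=o['eef_pos'];T=T@c['mount'];return K,T[:3,:3],T[:3,3]
    Rm=R.from_rotvec(c['rvec']).as_matrix();return K,Rm.T,-Rm.T@c['tvec']
def ray(C,uv):
    K,Rm,p=C;d=Rm@np.linalg.inv(K)@[uv[0],uv[1],1];return p,d
def plane(C,uv,z):
    p,d=ray(C,uv);return p+d*(z-p[2])/d[2]
def meet(rays):
    A=0;b=0
    for p,d in rays:
        d=d/np.linalg.norm(d);P=np.eye(3)-np.outer(d,d);A=A+P;b=b+P@p
    return np.linalg.solve(A,b)
E
python3 - <<'E'
from h import *
im=cv2.imread('pics/top0.png');C=cam('top')
crop=im[160:265,270:470];cv2.imwrite('pics/topc.png',cv2.resize(crop,None,fx=4,fy=4,interpolation=cv2.INTER_CUBIC))
hsv=cv2.cvtColor(im,cv2.COLOR_BGR2HSV);m=cv2.inRange(hsv,(105,110,40),(125,255,255));m[:, :270]=0;m[:,450:]=0
ys,xs=np.nonzero(m);P=np.float32(np.c_[xs,ys]);r=cv2.minAreaRect(P);print(len(P),r)
for c in cv2.boxPoints(r):print(c,plane(C,c,.065).round(3))
E
```

```text
150 ((340.6661682128906, 233.02926635742188), (39.2172966003418, 6.711872100830078), 19.440034866333008)
[321.0585  229.66772] [ 0.51  -0.029  0.065]
[323.29233 223.3385 ] [ 0.533 -0.037  0.065]
[360.27383 236.39081] [ 0.487 -0.171  0.065]
[358.04    242.72003] [ 0.464 -0.163  0.065]
```

View pics/topc.png

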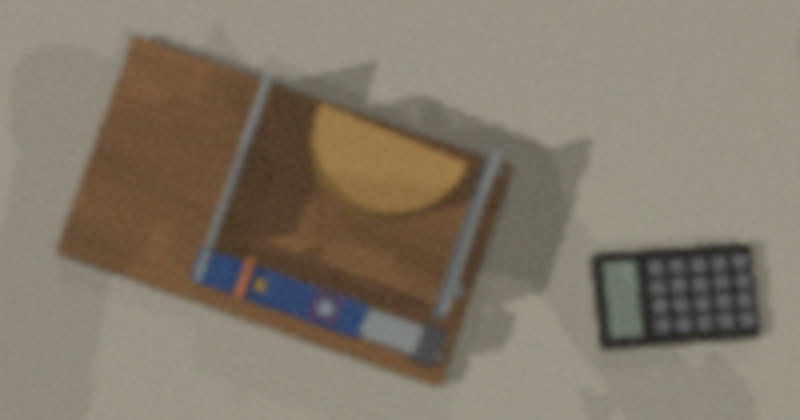

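The crop shows the lug at full-image (330.8,229.8), the button at (335,231.2) and the red-framed hole at (351.2,236.7). I'll move in and look with the wrist camera.

>>> carry_out([
  {"dx":0.03,"dy":-0.027,"dz":-0.004},
  {"dx":0.03,"dy":-0.027,"dz":-0.004},
  {"dx":0.03,"dy":-0.027,"dz":-0.004},
  {"dx":0.03,"dy":-0.027,"dz":-0.004},
  {"dx":0.03,"dy":-0.027,"dz":-0.004},
  {"dx":0.03,"dy":-0.027,"dz":-0.004},
  {"dx":0.03,"dy":-0.027,"dz":-0.004},
  {"dx":0.03,"dy":-0.027,"dz":-0.004},
  {"dx":0.03,"dy":-0.027,"dz":-0.004},
  {"dx":0.03,"dy":-0.027,"dz":-0.004},
], jaw=0)

```text
$.rows[0]: bad value
```

>>> carry_out([
  {"roll":-8},
  {"roll":-8},
  {"roll":-8},
  {"roll":-8},
  {"roll":-8},
  {"roll":-8},
  {"roll":-7},
  {},
])

```text
$.rows[0]: bad value
```

```bash
python3 - <<'E'
from h import *
C=cam('top');B=plane(C,(335,231.25),.0715);print('button',B,'hole',plane(C,(351.2,236.7),.065),'lug',plane(C,(330.75,229.75),.08))
o=env.get_obs();Rm=R.from_rotvec(o['ee_rot']).as_matrix();print(o['t'],o['eef_pos'],Rm.round(3),o['q'].round(2),o['gripper_width'])
print('to button in tool',Rm.T@(B-o['eef_pos']))
E
```

```text
button [ 0.50394476 -0.07892423  0.0715    ] hole [ 0.48528317 -0.13800538  0.065     ] lug [ 0.50844067 -0.0632234   0.08      ]
0.1 [ 0.17999185 -0.62395412  0.20159546] [[ 0.961  0.277 -0.001]
 [ 0.277 -0.961  0.002]
 [-0.    -0.002 -1.   ]] [ 1.22  0.63  0.04  1.52 -0.03  1.   -0.02] 0.08529449996842688
to button in tool [ 0.46230499 -0.43369469  0.1308087 ]
```

>>> carry_out([
  {"dx":0.03,"dy":-0.027,"dz":-0.004,"roll":0},
  {"dx":0.03,"dy":-0.027,"dz":-0.004,"roll":0},
  {"dx":0.03,"dy":-0.027,"dz":-0.004,"roll":0},
  {"dx":0.03,"dy":-0.027,"dz":-0.004,"roll":0},
  {"dx":0.03,"dy":-0.027,"dz":-0.004,"roll":0},
  {"dx":0.03,"dy":-0.027,"dz":-0.004,"roll":0},
  {"dx":0.03,"dy":-0.027,"dz":-0.004,"roll":0},
  {"dx":0.03,"dy":-0.027,"dz":-0.004,"roll":0},
  {"dx":0.03,"dy":-0.027,"dz":-0.004,"roll":0},
  {"dx":0.03,"dy":-0.027,"dz":-0.004,"roll":0},
], jaw=0)

```text
t: 1.1
eef_pos: [0.394, -0.2804, 0.2424]
ee_rot: [-3.11, -0.439, 0.0]
wrist_force: [0.9, 0.0, 0.0]
gripper_width: -0.0002
finger_force: 0.0
```

>>> carry_out([
  {"dx":0,"dy":0,"dz":0,"roll":-8},
  {"dx":0,"dy":0,"dz":0,"roll":-8},
  {"dx":0,"dy":0,"dz":0,"roll":-8},
  {"dx":0,"dy":0,"dz":0,"roll":-8},
  {"dx":0,"dy":0,"dz":0,"roll":-8},
  {"dx":0,"dy":0,"dz":0,"roll":-8},
  {"dx":0,"dy":0,"dz":0,"roll":-7},
  {"dx":0,"dy":0,"dz":0,"roll":0},
])

```text
t: 1.9
eef_pos: [0.3933, -0.2819, 0.2421]
ee_rot: [-2.555, -1.826, 0.0]
wrist_force: [-0.4, 0.3, -0.6]
gripper_width: -0.0004
finger_force: 0.0
```

```bash
python3 - <<'E'
from h import *
B=np.array([.504,-.079,.0715])
o=env.get_obs();Rm=R.from_rotvec(o['ee_rot']).as_matrix();print(o['t'],o['eef_pos'],Rm.round(3),o['q'].round(2),o['gripper_width'],o['wrist_force'])
print('to button in tool',Rm.T@(B-o['eef_pos']))
E
```

```text
1.9 [ 0.39326706 -0.28189308  0.24213062] [[ 0.324  0.946 -0.   ]
 [ 0.946 -0.324  0.001]
 [ 0.    -0.001 -1.   ]] [ 0.74  0.35 -0.24  1.91  0.1   0.89  0.12] -0.00035250085228480025 [-0.37056123  0.33391634 -0.61866349]
to button in tool [0.22774877 0.03913058 0.17070879]
```

>>> carry_out([
  {"dx":0.032,"dy":0.01,"dz":0,"roll":0},
  {"dx":0.032,"dy":0.01,"dz":0,"roll":0},
  {"dx":0.032,"dy":0.01,"dz":0,"roll":0},
  {"dx":0.032,"dy":0.01,"dz":0,"roll":0},
  {"dx":0,"dy":0,"dz":0,"roll":0},
  {"dx":0,"dy":0,"dz":0,"roll":0},
])

```text
t: 2.5
eef_pos: [0.4729, -0.1734, 0.2422]
ee_rot: [-2.556, -1.826, 0.001]
wrist_force: [-0.8, -0.0, 0.0]
gripper_width: -0.0003
finger_force: 0.0
```

```bash
cat >> h.py <<'E'
def shot(name):
    o=env.get_obs();im=eyes.get_image('wrist')[...,::-1].copy();cv2.imwrite(f'pics/{name}.png',im)
    np.savez(f'pics/{name}.npz',ee_rot=o['ee_rot'],eef_pos=o['eef_pos']);return o,im
def proj(C,X):
    K,Rm,p=C;v=K@Rm.T@(np.array(X)-p);return v[:2]/v[2]
E
python3 - <<'E'
from h import *
o,im=shot('w1');C=cam('wrist',o);print(o['eef_pos'])
u=proj(C,(.504,-.079,.0715));print(u)
x,y=int(u[0]),int(u[1]);x0=max(x-130,0);y0=max(min(y-100,200),0)
print(x0,y0);cv2.imwrite('pics/w1c.png',cv2.resize(im[y0:y0+200,x0:x0+260],None,fx=3,fy=3,interpolation=cv2.INTER_CUBIC))
E
```

```text
[ 0.47286039 -0.17337046  0.24216727]
[319.95289837  68.17903517]
189 0
```

View pics/w1c.png

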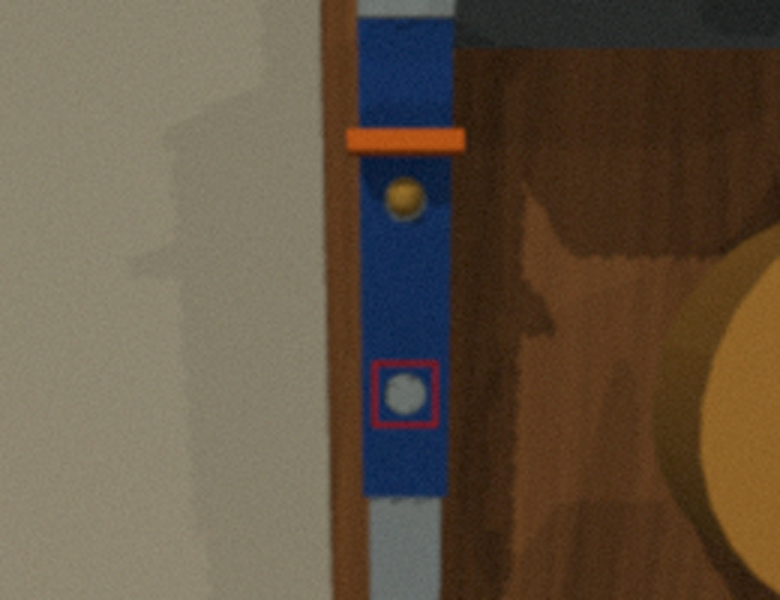

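Sharp view: the lug is at crop (406,140), the button at (405,198) and the red-framed hole at (405,394). The image scale is ×3 with offset (189,0). Next is a second view 60 mm further on.

>>> carry_out([
  {"dx":0.03,"dy":0,"dz":0,"roll":0},
  {"dx":0.03,"dy":0,"dz":0,"roll":0},
  {"dx":0,"dy":0,"dz":0,"roll":0},
  {"dx":0,"dy":0,"dz":0,"roll":0},
  {"dx":0,"dy":0,"dz":0,"roll":0},
])

```text
t: 3.05
eef_pos: [0.4915, -0.1191, 0.2423]
ee_rot: [2.559, 1.822, -0.002]
wrist_force: [0.7, -0.7, 0.1]
gripper_width: 0.0002
finger_force: 0.0
```

```bash
cat > det.py <<'E'
from h import *
def cen(m,lo=15):
    c=[k for k in cv2.findContours(m,cv2.RETR_EXTERNAL,cv2.CHAIN_APPROX_NONE)[0]]
    c=max(c,key=cv2.contourArea);return np.array(cv2.minAreaRect(c)[0]),cv2.contourArea(c),c
def find(im):
    h=cv2.cvtColor(im,cv2.COLOR_BGR2HSV);d={}
    blue=cv2.inRange(h,(105,120,40),(125,255,255));H=cv2.convexHull(np.vstack([k for k in cv2.findContours(blue,0,1)[0] if cv2.contourArea(k)>100]))
    reg=cv2.fillConvexPoly(np.zeros_like(blue),H,255)
    wide=cv2.dilate(reg,np.ones((9,9),np.uint8))
    d['lug']=cen(cv2.inRange(h,(5,180,140),(16,255,255))&wide)
    er=cv2.erode(reg,np.ones((5,5),np.uint8))
    d['button']=cen(cv2.inRange(h,(15,90,50),(32,255,255))&er)
    d['hole']=cen(cv2.inRange(h,(160,100,60),(180,255,255))&er)
    d['reg']=cv2.minAreaRect(H)
    return d
E
python3 - <<'E'
from det import *
shot('w2');obs=[]
for n in('w1','w2'):
    o=dict(np.load(f'pics/{n}.npz'));C=cam('wrist',o)
    try: d=find(cv2.imread(f'pics/{n}.png'))
    except Exception as e: print(n,e);continue
    print(n,o['eef_pos'],{k:(v[0].round(1),v[1]) if k!='reg' else v for k,v in d.items()})
    print({k:plane(C,d[k][0],z).round(4) for k,z in(('lug',.08),('button',.0715),('hole',.065))})
    obs.append((C,d))
for k in('lug','button','hole'):print(k,meet([ray(C,d[k][0]) for C,d in obs]).round(4))
E
```

```text
w1 [ 0.47286039 -0.17337046  0.24216727] {'lug': (array([324.,  46.]), 225.5), 'button': (array([323.5,  65.5]), 96.0), 'hole': (array([323.5, 131. ]), 461.0), 'reg': ((324.5, 85.0), (158.0, 31.0), 90.0)}
{'lug': array([ 0.5136, -0.0628,  0.08  ]), 'button': array([ 0.508 , -0.0778,  0.0715]), 'hole': array([ 0.4878, -0.1371,  0.065 ])}
w2 [ 0.49151644 -0.11913     0.2422814 ] {'lug': (array([323., 110.]), 181.0), 'button': (array([323., 125.]), 82.5), 'hole': (array([323.5, 185. ]), 385.5), 'reg': ((323.5, 143.0), (144.0, 29.0), 90.0)}
{'lug': array([ 0.513 , -0.0626,  0.08  ]), 'button': array([ 0.5082, -0.0767,  0.0715]), 'hole': array([ 0.4878, -0.1374,  0.065 ])}
lug [ 0.5133 -0.0627  0.0804]
button [ 0.5081 -0.0772  0.0649]
hole [ 0.4879 -0.1369  0.0669]
```

>>> carry_out([
  {"dx":0.022,"dy":0.001,"dz":0,"roll":0},
  {"dx":0.022,"dy":0.001,"dz":0.02,"roll":0},
  {"dx":0,"dy":0,"dz":0.04,"roll":0},
  {"dx":0,"dy":0,"dz":0.04,"roll":0},
  {"dx":0,"dy":0,"dz":0.03,"roll":0},
  {"dx":0,"dy":0,"dz":0.014,"roll":0},
  {"dx":0,"dy":0,"dz":0,"roll":0},
  {"dx":0,"dy":0,"dz":0,"roll":0},
])

```text
t: 3.9
eef_pos: [0.5086, -0.0771, 0.0987]
ee_rot: [2.557, 1.824, -0.0]
wrist_force: [-0.8, 0.1, -0.9]
gripper_width: -0.0001
finger_force: 0.0
```

```bash
python3 - <<'E'
from h import *
o,im=shot('w3');Rm=R.from_rotvec(o['ee_rot']).as_matrix();tip=o['eef_pos']+Rm[:,2]*.011
print(o['eef_pos'],o['wrist_force'],'tip->button',Rm.T@(np.array([.5081,-.0776,.0715])-tip),'lug',Rm.T@(np.array([.5133,-.0627,.08])-tip))
cv2.imwrite('pics/w3c.png',cv2.resize(im[60:310,180:480],None,fx=2,fy=2,interpolation=cv2.INTER_CUBIC))
E
```

```text
[ 0.50863559 -0.07709595  0.09869724] [-0.84359984  0.13260582 -0.90714416] tip->button [-0.00064178 -0.00034833  0.01619738] lug [ 0.01513653 -0.00028169  0.00769206]
```

View pics/w3c.png

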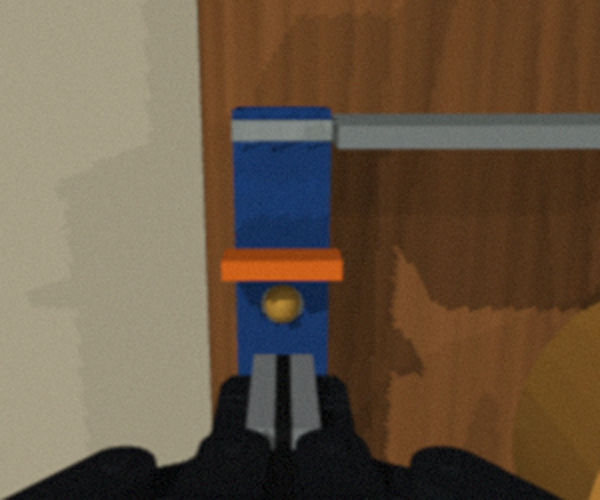

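The fingertips (crop row 355) sit behind the button and lug (270), but parallax makes this uncertain. I'll descend in small steps by feel and look again at button height.

>>> carry_out([
  {"dx":0,"dy":0,"dz":0.005,"roll":0},
  {"dx":0,"dy":0,"dz":0.005,"roll":0},
  {"dx":0,"dy":0,"dz":0.002,"roll":0},
  {"dx":0,"dy":0,"dz":0,"roll":0},
])

```text
t: 4.35
eef_pos: [0.5083, -0.0761, 0.0862]
ee_rot: [-2.556, -1.826, 0.001]
wrist_force: [0.3, 0.1, 0.3]
gripper_width: 0.0002
finger_force: 0.0
```

```bash
python3 - <<'E'
from h import *
o,im=shot('w4');C=cam('wrist',o);Rm=R.from_rotvec(o['ee_rot']).as_matrix()
print(o['eef_pos'],o['wrist_force'])
for x in(-.011,0,.011):
  for z in(0,.011):print(x,z,proj(C,o['eef_pos']+Rm@[x,0,z]).round(1))
print('lug',proj(C,(.5133,-.0627,.08)))
cv2.imwrite('pics/w4c.png',cv2.resize(im[130:280,220:420],None,fx=4,fy=4,interpolation=cv2.INTER_CUBIC))
E
```

```text
[ 0.5083026  -0.07612834  0.08624096] [0.27841869 0.08501126 0.28950068]
-0.011 0 [321.5 249.6]
-0.011 0.011 [321.4 241.6]
0 0 [321.5 231.3]
0 0.011 [321.4 224.2]
0.011 0 [321.4 212.4]
0.011 0.011 [321.4 206.2]
lug [322.09732088 203.16764579]
```

View pics/w4c.png

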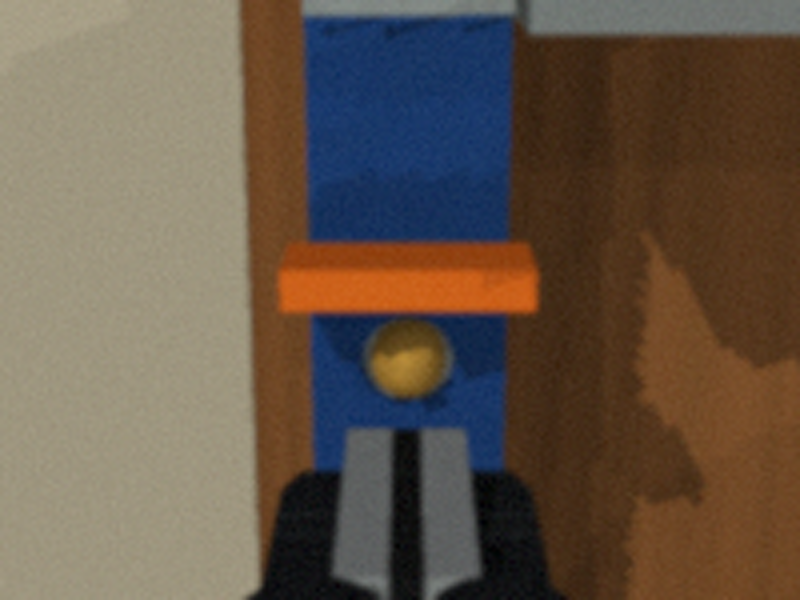

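The fingertip front edge is at crop row 430 and the button at (408,360), fully visible. That puts the tip further back or higher than expected. I'll check from the side with the scene camera.

```bash
python3 - <<'E'
from h import *
o=env.get_obs();Rm=R.from_rotvec(o['ee_rot']).as_matrix();S=[]
for n in('scene','top'):
    im=eyes.get_image(n)[...,::-1];C=cam(n);u=proj(C,o['eef_pos']);x,y=u.astype(int)
    x0,y0=x-33,y-50;S.append(cv2.resize(im[y0:y0+75,x0:x0+66],None,fx=6,fy=6,interpolation=cv2.INTER_CUBIC))
    for p in((0,0,.011),(0,0,-.034),(.011,0,.011),(-.008,0,.011)):print(n,p,((proj(C,o['eef_pos']+Rm@p)-[x0,y0])*6).round())
    print('lug',((proj(C,(.5133,-.0627,.08))-[x0,y0])*6).round(),'btn',((proj(C,(.5081,-.0776,.0715))-[x0,y0])*6).round())
cv2.imwrite('pics/s4.png',np.hstack(S))
E
```

```text
scene (0, 0, 0.011) [204. 317.]
scene (0, 0, -0.034) [204. 262.]
scene (0.011, 0, 0.011) [210. 327.]
scene (-0.008, 0, 0.011) [199. 309.]
lug [211. 325.] btn [203. 320.]
top (0, 0, 0.011) [200. 305.]
top (0, 0, -0.034) [203. 298.]
top (0.011, 0, 0.011) [182. 299.]
top (-0.008, 0, 0.011) [212. 310.]
lug [178. 296.] btn [202. 307.]
```

View pics/s4.png

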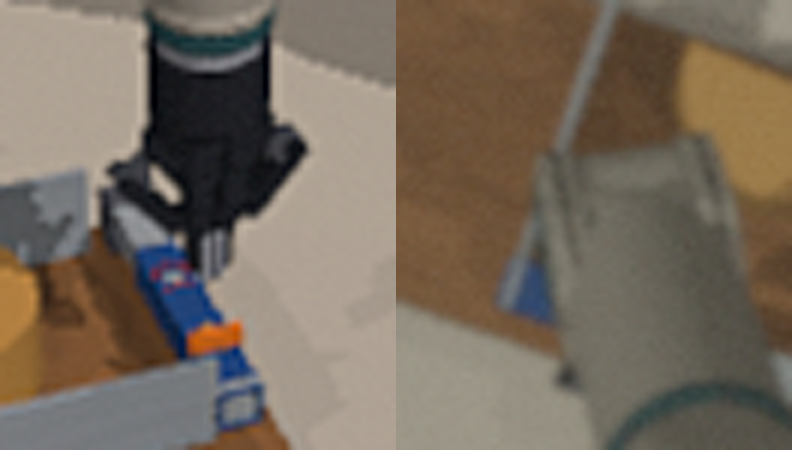

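The scene crop shows the fingertip ending near (212,275), well above the button, whereas the calibration predicts (204,317). So the tip may be about 30–40 mm higher than nominal. I'll feel downward gently.

>>> carry_out([
  {"dx":0,"dy":0,"dz":0.0015,"roll":0},
  {"dx":0,"dy":0,"dz":0.0015,"roll":0},
  {"dx":0,"dy":0,"dz":0.0015,"roll":0},
  {"dx":0,"dy":0,"dz":0.0015,"roll":0},
  {"dx":0,"dy":0,"dz":0,"roll":0},
])

```text
t: 5.0
eef_pos: [0.5083, -0.0761, 0.0802]
ee_rot: [-2.556, -1.826, 0.001]
wrist_force: [-0.1, -0.6, -0.2]
gripper_width: -0.0001
finger_force: 0.0
```

>>> carry_out([
  {"dx":0,"dy":0,"dz":0.0015,"roll":0},
  {"dx":0,"dy":0,"dz":0.0015,"roll":0},
  {"dx":0,"dy":0,"dz":0,"roll":0},
])

```text
t: 5.3
eef_pos: [0.5084, -0.0761, 0.0772]
ee_rot: [-2.556, -1.826, 0.0]
wrist_force: [1.5, -0.2, -0.4]
gripper_width: -0.0002
finger_force: 0.0
```

```bash
python3 - <<'E'
from h import *
o,im=shot('w5');print(o['eef_pos'],o['wrist_force'],o['gripper_width'])
cv2.imwrite('pics/w5c.png',cv2.resize(im[130:400,120:520],None,fx=2,fy=2,interpolation=cv2.INTER_CUBIC))
E
```

```text
[ 0.50836808 -0.07612642  0.07722297] [ 1.53866193 -0.21419575 -0.37528449] -0.00024082890217001307
```

View pics/w5c.png

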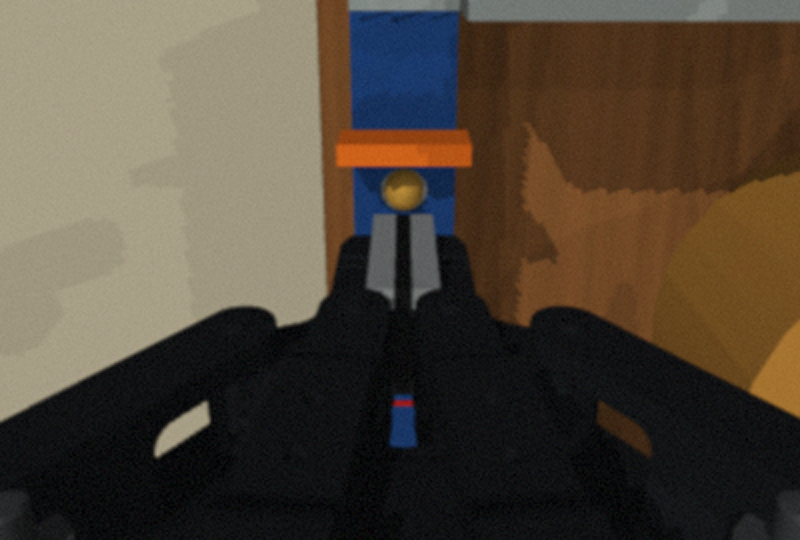

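No contact yet. The wrist view shows the shut fingertips (front edge at crop row 213) still standing above the button (404,190), so I'll continue down gently.

>>> carry_out([
  {"dx":0,"dy":0,"dz":0.002,"roll":0},
  {"dx":0,"dy":0,"dz":0.002,"roll":0},
  {"dx":0,"dy":0,"dz":0.002,"roll":0},
  {"dx":0,"dy":0,"dz":0.002,"roll":0},
  {"dx":0,"dy":0,"dz":0,"roll":0},
])

```text
t: 5.85
eef_pos: [0.5083, -0.0761, 0.0691]
ee_rot: [-2.556, -1.826, 0.001]
wrist_force: [0.2, -0.3, 0.7]
gripper_width: 0.0
finger_force: 0.0
```

>>> carry_out([
  {"dx":0,"dy":0,"dz":0.002,"roll":0},
  {"dx":0,"dy":0,"dz":0.002,"roll":0},
  {"dx":0,"dy":0,"dz":0.002,"roll":0},
  {"dx":0,"dy":0,"dz":0.002,"roll":0},
  {"dx":0,"dy":0,"dz":0,"roll":0},
])

```text
t: 6.35
eef_pos: [0.5083, -0.0761, 0.0611]
ee_rot: [-2.556, -1.826, 0.001]
wrist_force: [-0.1, -0.1, 0.7]
gripper_width: -0.0001
finger_force: 0.0
```

```bash
python3 - <<'E'
from h import *
o,im=shot('w6');C=cam('wrist',o);print(o['eef_pos'],o['wrist_force'],proj(C,(.5081,-.0776,.0715)))
a=cv2.resize(im[130:280,220:420],None,fx=2,fy=2,interpolation=cv2.INTER_CUBIC)
im=eyes.get_image('scene')[...,::-1];x0,y0=285,130
b=cv2.resize(im[y0:y0+75,x0:x0+66],None,fx=6,fy=6,interpolation=cv2.INTER_CUBIC)
c=np.zeros((450,400,3),np.uint8);c[:300]=a;cv2.imwrite('pics/w6c.png',np.hstack([c,b]))
E
```

```text
[ 0.50831686 -0.07609076  0.06113143] [-0.0696535  -0.09255591  0.67860564] [322.03840423 241.51247363]
```

View pics/w6c.png

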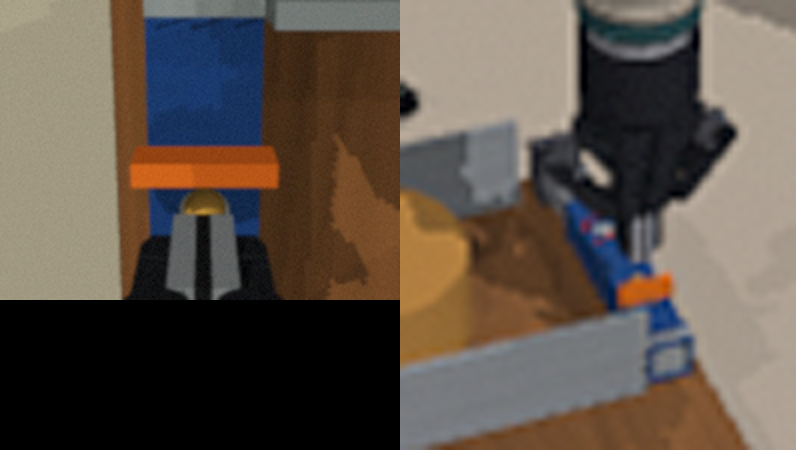

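The tip now half-hides the button at (205,203), directly above it. It's also close to the lug, so I'll back off 3 mm and continue down.

>>> carry_out([
  {"dx":-0.003,"dy":0,"dz":0.0,"roll":0},
  {"dx":0,"dy":0,"dz":0.002,"roll":0},
  {"dx":0,"dy":0,"dz":0.002,"roll":0},
  {"dx":0,"dy":0,"dz":0.002,"roll":0},
  {"dx":0,"dy":0,"dz":0.002,"roll":0},
  {"dx":0,"dy":0,"dz":0,"roll":0},
])

```text
t: 7.05
eef_pos: [0.5073, -0.0789, 0.0531]
ee_rot: [-2.556, -1.826, 0.001]
wrist_force: [0.6, 0.6, 0.7]
gripper_width: 0.0002
finger_force: 0.0
```

>>> carry_out([
  {"dx":0,"dy":0,"dz":0.0015,"roll":0},
  {"dx":0,"dy":0,"dz":0.0015,"roll":0},
  {"dx":0,"dy":0,"dz":0.0015,"roll":0},
  {"dx":0,"dy":0,"dz":0,"roll":0},
])

```text
t: 7.45
eef_pos: [0.5074, -0.0789, 0.0487]
ee_rot: [-2.556, -1.826, 0.0]
wrist_force: [0.4, 0.2, -0.9]
gripper_width: -0.0004
finger_force: 0.0
```

>>> carry_out([
  {"dx":0,"dy":0,"dz":0.0015,"roll":0},
  {"dx":0,"dy":0,"dz":0.0015,"roll":0},
  {"dx":0,"dy":0,"dz":0.001,"roll":0},
  {"dx":0,"dy":0,"dz":0,"roll":0},
])

```text
t: 7.85
eef_pos: [0.5075, -0.079, 0.0448]
ee_rot: [-2.556, -1.826, 0.0]
wrist_force: [-0.5, 0.2, 0.2]
gripper_width: -0.0001
finger_force: 0.0
```

>>> carry_out([
  {"dx":0,"dy":0,"dz":0.001,"roll":0},
  {"dx":0,"dy":0,"dz":0.001,"roll":0},
  {"dx":0,"dy":0,"dz":0,"roll":0},
])

```text
t: 8.15
eef_pos: [0.5075, -0.079, 0.0428]
ee_rot: [-2.556, -1.826, 0.0]
wrist_force: [-0.9, -0.8, -0.4]
gripper_width: 0.0002
finger_force: 0.0
```

>>> carry_out([
  {"dx":0,"dy":0,"dz":0.001,"roll":0},
  {"dx":0,"dy":0,"dz":0.001,"roll":0},
  {"dx":0,"dy":0,"dz":0,"roll":0},
])

```text
t: 8.45
eef_pos: [0.5076, -0.079, 0.041]
ee_rot: [2.556, 1.826, 0.0]
wrist_force: [-1.3, 0.3, 3.3]
gripper_width: 0.0001
finger_force: 1.4
```

>>> carry_out([
  {"dx":0,"dy":0,"dz":0.001,"roll":0},
  {"dx":0,"dy":0,"dz":0.001,"roll":0},
  {"dx":0,"dy":0,"dz":0,"roll":0},
])

```text
t: 8.75
eef_pos: [0.5076, -0.079, 0.0389]
ee_rot: [2.556, 1.826, 0.0]
wrist_force: [-0.9, 0.5, 3.5]
gripper_width: -0.0002
finger_force: 1.8
```

Contact with the spring is at a TCP height of about 0.0415. Flush should be near 0.035.

>>> carry_out([
  {"dx":0,"dy":0,"dz":0.001,"roll":0},
  {"dx":0,"dy":0,"dz":0.001,"roll":0},
  {"dx":0,"dy":0,"dz":0,"roll":0},
])

```text
t: 9.05
eef_pos: [0.5076, -0.079, 0.0368]
ee_rot: [2.556, 1.826, 0.0]
wrist_force: [-1.0, 0.8, 4.0]
gripper_width: 0.0001
finger_force: 2.2
```

>>> carry_out([
  {"dx":0,"dy":0,"dz":0.001,"roll":0},
  {"dx":0,"dy":0,"dz":0.0005,"roll":0},
  {"dx":0,"dy":0,"dz":0,"roll":0},
])

```text
t: 9.35
eef_pos: [0.5077, -0.079, 0.0361]
ee_rot: [2.556, 1.826, 0.0]
wrist_force: [-1.7, 0.7, 11.3]
gripper_width: 0.0001
finger_force: 5.4
```

Flush: the force has stepped to 11 N, on the sleeve face. I'll ease slightly and push outward.

>>> carry_out([
  {"dx":0.001,"dy":0,"dz":-0.0003,"roll":0},
  {"dx":0.001,"dy":0,"dz":0,"roll":0},
  {"dx":0.001,"dy":0,"dz":0,"roll":0},
  {"dx":0,"dy":0,"dz":0,"roll":0},
])

```text
t: 9.75
eef_pos: [0.5078, -0.0784, 0.0361]
ee_rot: [2.557, 1.823, -0.004]
wrist_force: [-3.0, -4.1, 9.0]
gripper_width: -0.0
finger_force: 4.5
```

>>> carry_out([
  {"dx":0.001,"dy":0,"dz":0,"roll":0},
  {"dx":0.001,"dy":0,"dz":0,"roll":0},
  {"dx":0,"dy":0,"dz":0,"roll":0},
])

```text
t: 10.05
eef_pos: [0.5084, -0.0767, 0.0361]
ee_rot: [2.557, 1.823, -0.004]
wrist_force: [-2.7, -3.4, 9.0]
gripper_width: 0.0001
finger_force: 4.5
```

>>> carry_out([
  {"dx":0.001,"dy":0,"dz":0,"roll":0},
  {"dx":0.001,"dy":0,"dz":0,"roll":0},
  {"dx":0,"dy":0,"dz":0,"roll":0},
])

```text
t: 10.35
eef_pos: [0.509, -0.075, 0.0361]
ee_rot: [2.557, 1.823, -0.005]
wrist_force: [-0.9, -4.6, 9.7]
gripper_width: 0.0001
finger_force: 4.5
```

>>> carry_out([
  {"dx":0.001,"dy":0,"dz":0,"roll":0},
  {"dx":0.001,"dy":0,"dz":0,"roll":0},
  {"dx":0,"dy":0,"dz":0,"roll":0},
])

```text
t: 10.65
eef_pos: [0.5096, -0.0734, 0.0361]
ee_rot: [2.557, 1.822, -0.005]
wrist_force: [-2.2, -5.6, 8.7]
gripper_width: 0.0003
finger_force: 4.5
```

>>> carry_out([
  {"dx":0.001,"dy":0,"dz":0,"roll":0},
  {"dx":0.001,"dy":0,"dz":0,"roll":0},
  {"dx":0.001,"dy":0,"dz":0,"roll":0},
  {"dx":0,"dy":0,"dz":0,"roll":0},
])

```text
t: 11.05
eef_pos: [0.5105, -0.0712, 0.0361]
ee_rot: [2.557, 1.822, -0.006]
wrist_force: [-2.8, -5.9, 9.4]
gripper_width: 0.0003
finger_force: 5.2
```

```bash
python3 - <<'E'
from det import *
o,im=shot('w7');C=cam('wrist',o);Rm=R.from_rotvec(o['ee_rot']).as_matrix();d=find(im)
h=cv2.cvtColor(im,cv2.COLOR_BGR2HSV);m=cv2.inRange(h,(5,150,90),(16,255,255))[130:280,280:370];print(o['t'],o['wrist_force'],'tool force',Rm.T@o['wrist_force'])
print('lug rows',[ (r+130,int((m[r]>0).sum())) for r in range(150) if (m[r]>0).sum()>25])
for k in(-.003,.003):print('lug start edge',proj(C,np.array([.5133,-.0627,.08])+k*Rm[:,0]))
E
```

```text
Traceback (most recent call last):
  File "det.py", line 12, in find
    d['button']=cen(cv2.inRange(h,(15,90,50),(32,255,255))&er)
                ~~~^^^^^^^^^^^^^^^^^^^^^^^^^^^^^^^^^^^^^^^^^^^
  File "det.py", line 4, in cen
    c=max(c,key=cv2.contourArea);return np.array(cv2.minAreaRect(c)[0]),cv2.contourArea(c),c
ValueError: max() iterable argument is empty
```

```bash
python3 - <<'E'
from det import *
o=dict(np.load('pics/w7.npz'));im=cv2.imread('pics/w7.png');C=cam('wrist',o);Rm=R.from_rotvec(o['ee_rot']).as_matrix()
h=cv2.cvtColor(im,cv2.COLOR_BGR2HSV);m=cv2.inRange(h,(5,150,90),(16,255,255))[130:280,280:370]
print('lug rows',[ (r+130,int((m[r]>0).sum())) for r in range(150) if (m[r]>0).sum()>25])
for k in(-.003,.003):print('lug start edge',proj(C,np.array([.5133,-.0627,.08])+k*Rm[:,0]))
E
```

```text
lug rows [(222, 82), (223, 82), (224, 82), (225, 82), (226, 83), (227, 83), (228, 83), (229, 84), (230, 84), (231, 84), (232, 85), (233, 85), (234, 85), (235, 85), (236, 85), (237, 85), (238, 85), (239, 85), (240, 85), (241, 85), (242, 85), (243, 85), (244, 85), (245, 85), (246, 85), (247, 85)]
lug start edge [321.30143408 258.18150268]
lug start edge [321.28496785 245.01242441]
```

The lug edge is now about 5 mm outward of where it started, so the button is slipping under the wall. I'll continue.

>>> carry_out([
  {"dx":0.0015,"dy":0,"dz":0,"roll":0},
  {"dx":0.0015,"dy":0,"dz":0,"roll":0},
  {"dx":0.0015,"dy":0,"dz":0,"roll":0},
  {"dx":0.0015,"dy":0,"dz":0,"roll":0},
  {"dx":0.0015,"dy":0,"dz":0,"roll":0},
  {"dx":0.0015,"dy":0,"dz":0,"roll":0},
  {"dx":0,"dy":0,"dz":0,"roll":0},
])

```text
t: 11.8
eef_pos: [0.514, -0.061, 0.036]
ee_rot: [2.556, 1.824, -0.003]
wrist_force: [-2.2, -3.3, 7.7]
gripper_width: 0.0001
finger_force: 4.0
```

>>> carry_out([
  {"dx":0,"dy":0,"dz":-0.003,"roll":0},
  {"dx":0.002,"dy":0,"dz":0,"roll":0},
  {"dx":0.003,"dy":0,"dz":0,"roll":0},
  {"dx":0.003,"dy":0,"dz":0,"roll":0},
  {"dx":0.003,"dy":0,"dz":0,"roll":0},
  {"dx":0.003,"dy":0,"dz":0,"roll":0},
  {"dx":0.003,"dy":0,"dz":0,"roll":0},
  {"dx":0.003,"dy":0,"dz":0,"roll":0},
  {"dx":0.002,"dy":0,"dz":0,"roll":0},
  {"dx":0,"dy":0,"dz":0,"roll":0},
])

```text
t: 12.8
eef_pos: [0.5208, -0.0393, 0.0385]
ee_rot: [2.557, 1.825, -0.003]
wrist_force: [-0.4, -3.9, 2.2]
gripper_width: -0.0002
finger_force: 2.1
```

```bash
cat > lug.py <<'E'
from det import *
import sys
o,im=shot(sys.argv[1]);C=cam('wrist',o);Rm=R.from_rotvec(o['ee_rot']).as_matrix()
h=cv2.cvtColor(im,cv2.COLOR_BGR2HSV);m=cv2.inRange(h,(5,150,90),(16,255,255))[130:330,250:400]
r=[k for k in range(200) if (m[k]>0).sum()>25];v=r[-1]+130.5;u=np.nonzero(m[r[-1]])[0].mean()+250
X=plane(C,(u,v),.08);U=np.array([.324,.946]);L0=np.array([.5133,-.0627])-.003*U
print(o['t'],'rows',r[0]+130,v,'lug moved',(X[:2]-L0)@U,'force tool',(Rm.T@o['wrist_force']).round(1),o['eef_pos'])
E
python3 lug.py w8
```

```text
12.8 rows 219 245.5 lug moved 0.038039467129733585 force tool [-3.8  0.9 -2.2] [ 0.52078435 -0.03930439  0.0385248 ]
```

The sleeve has moved about 38 mm, with the red hole expected at about 62–63. I'll advance and then slow down.

>>> carry_out([
  {"dx":0.002,"dy":0,"dz":0,"roll":0},
  {"dx":0.002,"dy":0,"dz":0,"roll":0},
  {"dx":0.002,"dy":0,"dz":0,"roll":0},
  {"dx":0.002,"dy":0,"dz":0,"roll":0},
  {"dx":0.002,"dy":0,"dz":0,"roll":0},
  {"dx":0.002,"dy":0,"dz":0,"roll":0},
  {"dx":0.002,"dy":0,"dz":0,"roll":0},
  {"dx":0.002,"dy":0,"dz":0,"roll":0},
  {"dx":0,"dy":0,"dz":0,"roll":0},
])

```text
t: 13.75
eef_pos: [0.5261, -0.0237, 0.0385]
ee_rot: [-2.556, -1.826, 0.002]
wrist_force: [-1.2, -2.9, 1.2]
gripper_width: -0.0002
finger_force: 2.1
```

>>> carry_out([
  {"dx":0.001,"dy":0,"dz":0,"roll":0},
  {"dx":0.001,"dy":0,"dz":0,"roll":0},
  {"dx":0.001,"dy":0,"dz":0,"roll":0},
  {"dx":0.001,"dy":0,"dz":0,"roll":0},
  {"dx":0,"dy":0,"dz":0,"roll":0},
])

```text
t: 14.25
eef_pos: [0.5287, -0.0179, 0.0387]
ee_rot: [-2.555, -1.827, -0.003]
wrist_force: [0.3, -0.7, -0.7]
gripper_width: -0.0
finger_force: 0.0
```

```bash
python3 lug.py w9
```

```text
14.25 rows 217 254.5 lug moved 0.05646861079227371 force tool [-0.5  0.5  0.7] [ 0.52870795 -0.01786297  0.03869934]
```

```bash
python3 - <<'E'
from h import *
a=cv2.imread('pics/w8.png')[150:320,230:410];b=cv2.imread('pics/w9.png')[150:320,230:410]
im=eyes.get_image('scene')[...,::-1];c=im[125:210,260:350]
c=cv2.resize(c,(360,340),interpolation=cv2.INTER_CUBIC)
cv2.imwrite('pics/cmp.png',np.hstack([cv2.resize(np.hstack([b]),None,fx=2,fy=2,interpolation=cv2.INTER_CUBIC),c]))
E
```

```text
(no output)
```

View pics/cmp.png

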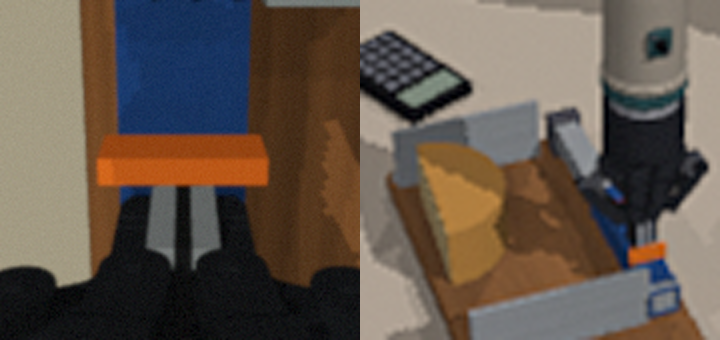

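Lug is intact just ahead of the tip (crop row 184), and the pushing force dropped to zero at about 62 mm, as though the button has popped. I'll check for a firm stop by nudging gently.

>>> carry_out([
  {"dx":0.001,"dy":0,"dz":0,"roll":0},
  {"dx":0.0005,"dy":0,"dz":0,"roll":0},
  {"dx":0,"dy":0,"dz":0,"roll":0},
])

```text
t: 14.65
eef_pos: [0.5287, -0.0175, 0.0388]
ee_rot: [-2.556, -1.827, -0.001]
wrist_force: [-0.4, -1.1, -0.4]
gripper_width: 0.0002
finger_force: 0.0
```

>>> carry_out([
  {"dx":0.001,"dy":0,"dz":0,"roll":0},
  {"dx":0.0005,"dy":0,"dz":0,"roll":0},
  {"dx":0,"dy":0,"dz":0,"roll":0},
])

```text
t: 14.95
eef_pos: [0.529, -0.0164, 0.0387]
ee_rot: [2.556, 1.826, 0.0]
wrist_force: [-0.5, -0.4, -0.2]
gripper_width: -0.0001
finger_force: 0.0
```

>>> carry_out([
  {"dx":0.001,"dy":0,"dz":0,"roll":0},
  {"dx":0,"dy":0,"dz":0,"roll":0},
])

```text
t: 15.15
eef_pos: [0.5291, -0.0162, 0.0387]
ee_rot: [2.556, 1.825, -0.001]
wrist_force: [0.2, -1.4, -0.1]
gripper_width: 0.0001
finger_force: 0.9
```

>>> carry_out([
  {"dx":0.001,"dy":0,"dz":0,"roll":0},
  {"dx":0,"dy":0,"dz":0,"roll":0},
  {"dx":0,"dy":0,"dz":0,"roll":0},
])

```text
t: 15.45
eef_pos: [0.5295, -0.015, 0.0387]
ee_rot: [2.556, 1.826, -0.001]
wrist_force: [-0.3, -2.9, 0.9]
gripper_width: -0.0001
finger_force: 1.3
```

>>> carry_out([
  {"dx":0.001,"dy":0,"dz":0,"roll":0},
  {"dx":0,"dy":0,"dz":0,"roll":0},
  {"dx":0,"dy":0,"dz":0,"roll":0},
])

```text
t: 15.75
eef_pos: [0.53, -0.0137, 0.0387]
ee_rot: [2.556, 1.826, 0.0]
wrist_force: [-0.8, -2.5, 1.4]
gripper_width: -0.0
finger_force: 1.2
```

```bash
cat > lug.py <<'E'
from det import *
import sys
U=np.array([.324,.946]);L0=np.array([.5133,-.0627])
def lug(o,im):
    C=cam('wrist',o);h=cv2.cvtColor(im,cv2.COLOR_BGR2HSV)
    m=cv2.inRange(h,(5,180,140),(16,255,255));m[:, :240]=0;m[:,410:]=0
    cs=[c for c in cv2.findContours(m,0,1)[0] if cv2.contourArea(c)>60 and cv2.boundingRect(c)[2]>30]
    c=max(cs,key=lambda c:cv2.boundingRect(c)[2]);x,y,w,hh=cv2.boundingRect(c)
    a,b=[plane(C,(x+w/2,v),.08)[:2] for v in(y,y+hh)]
    return ((a+b)/2-L0)@U,np.linalg.norm(a-b),(y,y+hh)
if __name__=='__main__':
    for n in sys.argv[1:]:
        import os
        if not os.path.exists(f'pics/{n}.png'):shot(n)
        o=dict(np.load(f'pics/{n}.npz'));im=cv2.imread(f'pics/{n}.png')
        print(n,lug(o,im),'tcp s',(o['eef_pos'][:2]-[.5081,-.0776])@U)
E
python3 lug.py w1 w2 w4 w6 w7 w8 w9 w10
```

```text
w1 (np.float64(-0.00042997460435128865), np.float64(0.00596016771767673), (43, 50)) tcp s -0.10201648315637292
w2 (np.float64(-0.0005306890448997689), np.float64(0.006591064636348954), (107, 114)) tcp s -0.04466045397714323
w4 (np.float64(0.0020986852921411046), np.float64(0.009863660009239092), (191, 208)) tcp s 0.0014578339062855407
w6 (np.float64(0.0023123264086410767), np.float64(0.011231623399082784), (203, 225)) tcp s 0.0014980023217955104
w7 (np.float64(0.007181559417992246), np.float64(0.011971138494838359), (222, 249)) tcp s 0.0068264844053311895
w8 (np.float64(0.04066033346460961), np.float64(0.011686054425726861), (220, 246)) tcp s 0.04033737483168458
w9 (np.float64(0.06438781699575297), np.float64(0.01118995775295698), (218, 243)) tcp s 0.06318820341450043
w10 (np.float64(0.0676831242344768), np.float64(0.011699375710926706), (220, 246)) tcp s 0.06752349684977543
```

>>> carry_out([
  {"dx":0.001,"dy":0,"dz":0,"roll":0},
  {"dx":0,"dy":0,"dz":0,"roll":0},
])

```text
t: 16.0
eef_pos: [0.53, -0.0134, 0.0387]
ee_rot: [2.556, 1.826, -0.001]
wrist_force: [-0.7, -3.4, 1.5]
gripper_width: -0.0001
finger_force: 2.3
```

```bash
python3 - <<'E'
from lug import *
o,im=shot('w11');print(o['wrist_force'],o['eef_pos'],lug(o,im),(o['eef_pos'][:2]-[.5081,-.0776])@U)
# scene: red-frame and brass pixels near expected fixed button spot
im=eyes.get_image('scene')[...,::-1].copy();cv2.imwrite('pics/sc11.png',im);C=cam('scene');u=proj(C,(.5081,-.0776,.068));print(u)
x,y=u.round().astype(int);print(cv2.cvtColor(im[y-4:y+6,x-6:x+7],cv2.COLOR_BGR2RGB).tolist().__len__())
h=cv2.cvtColor(im,cv2.COLOR_BGR2HSV)[y-5:y+7,x-7:x+8]
for r in h:print(' '.join(f'{a[0]:3d}/{a[1]:3d}/{a[2]:3d}' for a in r))
E
```

```text
[-0.66911205 -3.35803869  1.54773459] [ 0.53001261 -0.01343849  0.03869859] (np.float64(0.06801746076525352), np.float64(0.01169942539185331), (220, 246)) 0.06779647248910402
[323.76817269 176.03421912]
10
120/ 23/ 67 120/ 19/ 67 120/ 15/ 70 120/ 11/ 67 115/ 14/110 110/ 43/107 112/ 79/ 58   0/ 10/ 25 120/ 24/ 21 105/ 51/ 20 120/ 32/ 24 113/ 33/ 31 111/ 51/ 35 132/ 39/ 33 114/ 38/ 34
111/ 29/ 61 114/ 22/ 58 115/ 23/ 68 130/ 11/ 69 112/ 59/ 82 109/122/119 109/156/108 109/162/ 66 120/ 58/ 31 140/ 36/ 21 105/ 22/ 23 128/ 36/ 28 109/ 58/ 35 115/ 48/ 32 115/ 44/ 35
120/ 46/ 33 110/ 44/ 35 110/ 31/ 50 130/ 11/ 69 113/ 60/ 72 109/173/102 108/195/128 108/190/117 108/171/ 73 112/ 88/ 32  90/ 40/ 19 108/ 41/ 31 110/ 44/ 35 110/ 42/ 36 120/ 34/ 37
111/ 75/ 34 110/ 45/ 34 105/ 36/ 28 120/ 22/ 57 115/ 28/ 55 108/133/ 50 108/196/ 95 108/191/132 113/146/105 124/ 94/ 46 120/ 30/ 17 108/ 40/ 32 110/ 45/ 34 129/ 50/ 36 114/ 44/ 29
120/ 48/ 37 113/ 62/ 33 120/ 49/ 31 120/ 28/ 37 135/ 16/ 31  15/ 27/ 19 107/187/ 41 122/110/ 93 128/ 92/ 94 136/ 90/ 48  90/ 14/ 18 110/ 49/ 31 116/ 47/ 38 105/ 41/ 37 105/ 3
[... 565 characters left out ...]
/ 58 108/181/ 72 109/189/ 66 112/117/ 50 111/ 53/ 34 100/ 24/ 32 108/ 38/ 34  98/ 30/ 34 105/ 30/ 34 128/ 41/ 25 105/ 62/ 33 110/ 44/ 35 109/ 60/ 34 100/ 31/ 25
 14/164/ 87  11/126/ 75 115/ 95/ 62 108/216/ 72 109/177/ 65 110/130/ 51 111/ 65/ 39 120/ 24/ 32  90/  9/ 30 114/ 62/ 41 107/ 74/ 31 100/ 27/ 28 105/ 45/ 34 115/ 51/ 30 114/ 47/ 27
 14/156/ 85  13/167/ 87 161/ 48/ 58 110/178/ 70 109/197/ 70 107/194/ 71 109/171/ 73 110/140/ 53 112/ 96/ 40 110/127/ 62 110/143/ 41 120/ 12/ 21 126/ 43/ 30 126/ 25/ 52 108/ 27/ 47
 14/149/ 82  14/160/ 83  12/128/ 74 120/ 84/ 64 108/207/ 69 109/189/ 73 108/195/ 85 110/172/ 83 109/176/ 77 109/167/ 78 113/127/ 52 105/ 24/ 21 108/ 34/ 37 125/ 15/ 99 115/ 20/ 77
```

>>> carry_out([
  {"dx":0.001,"dy":0,"dz":0,"roll":0},
  {"dx":0,"dy":0,"dz":0,"roll":0},
  {"dx":0,"dy":0,"dz":0,"roll":0},
])

```text
t: 16.4
eef_pos: [0.5301, -0.0132, 0.0387]
ee_rot: [2.557, 1.825, -0.003]
wrist_force: [-1.2, -6.5, 2.2]
gripper_width: -0.0001
finger_force: 3.3
```

>>> carry_out([
  {"dx":0.001,"dy":0,"dz":0,"roll":0},
  {"dx":0,"dy":0,"dz":0,"roll":0},
  {"dx":0,"dy":0,"dz":0,"roll":0},
])

```text
t: 16.7
eef_pos: [0.53, -0.0131, 0.0387]
ee_rot: [2.557, 1.824, -0.005]
wrist_force: [-2.5, -8.6, 3.3]
gripper_width: -0.0003
finger_force: 4.1
```

Firm stop: the force rises to 9 N with no motion. I'll back off, rise and look.

>>> carry_out([
  {"dx":-0.004,"dy":0,"dz":0,"roll":0},
  {"dx":-0.004,"dy":0,"dz":0,"roll":0},
  {"dx":0,"dy":0,"dz":-0.01,"roll":0},
  {"dx":0,"dy":0,"dz":-0.04,"roll":0},
  {"dx":0,"dy":0,"dz":-0.045,"roll":0},
  {"dx":0,"dy":0,"dz":-0.045,"roll":0},
  {"dx":0,"dy":0,"dz":-0.045,"roll":0},
  {"dx":-0.03,"dy":0,"dz":-0.02,"roll":0},
  {"dx":-0.03,"dy":0,"dz":0,"roll":0},
  {"dx":-0.03,"dy":0,"dz":0,"roll":0},
])

```text
t: 17.7
eef_pos: [0.4997, -0.1034, 0.2457]
ee_rot: [2.553, 1.828, 0.005]
wrist_force: [-0.4, -0.8, -0.9]
gripper_width: 0.0003
finger_force: 0.0
```

>>> carry_out([
  {"dx":-0.04,"dy":0,"dz":0,"roll":0},
  {"dx":-0.02,"dy":0,"dz":0,"roll":0},
  {"dx":0,"dy":0,"dz":0,"roll":0},
  {"dx":0,"dy":0,"dz":0,"roll":0},
])

```text
t: 18.1
eef_pos: [0.4801, -0.1594, 0.2443]
ee_rot: [2.556, 1.827, 0.003]
wrist_force: [0.5, -0.0, -0.3]
gripper_width: 0.0004
finger_force: 0.0
```

```bash
python3 - <<'E'
from det import *
o,im=shot('w12');C=cam('wrist',o);print(o['t'],o['eef_pos'],o['wrist_force']);d=find(im)
U=np.array([.324,.946])
for k,z in(('lug',.08),('button',.0715),('hole',.065)):
    X=plane(C,d[k][0],z);print(k,d[k][0],d[k][1],X.round(4),'along from start button',((X[:2]-[.5081,-.0776])@U).round(4))
x,y=d['hole'][0].astype(int);h=cv2.cvtColor(im,cv2.COLOR_BGR2HSV)
for r in range(y-8,y+9,2):print(' '.join('%3d/%3d/%3d'%tuple(h[r,c]) for c in range(x-8,x+9,2)))
E
```

```text
18.1 [ 0.48011739 -0.15942407  0.24432104] [ 0.4798256  -0.01462941 -0.25304547]Traceback (most recent call last):
  File "<stdin>", line 2, in <module>
  File "det.py", line 10, in find
    d['lug']=cen(cv2.inRange(h,(5,180,140),(16,255,255))&wide)
             ~~~^^^^^^^^^^^^^^^^^^^^^^^^^^^^^^^^^^^^^^^^^^^^^^
  File "det.py", line 4, in cen
    c=max(c,key=cv2.contourArea);return np.array(cv2.minAreaRect(c)[0]),cv2.contourArea(c),c
ValueError: max() iterable argument is empty
```

```bash
python3 - <<'E'
from det import *
o=dict(np.load('pics/w12.npz'));im=cv2.imread('pics/w12.png');C=cam('wrist',o);U=np.array([.324,.946])
h=cv2.cvtColor(im,cv2.COLOR_BGR2HSV);u=proj(C,(.5081,-.0776,.0715));print(u)
x,y=u.round().astype(int);w=np.zeros(h.shape[:2],np.uint8);w[max(y-30,0):y+30,x-18:x+18]=255
for k,m,z in(('button',cv2.inRange(h,(15,90,50),(32,255,255)),.0715),('hole',cv2.inRange(h,(160,100,60),(180,255,255)),.065)):
    c=cen(m&w);X=plane(C,c[0],z);print(k,c[0],c[1],cv2.boundingRect(c[2]),X.round(4),((X[:2]-[.5081,-.0776])@U).round(4))
for r in range(y-10,y+11,2):print(' '.join('%3d/%3d/%3d'%tuple(h[r,c]) for c in range(x-12,x+13,2)))
E
```

```text
[320.84236848  82.72024287]
button [321.   82.5] 85.5 (316, 77, 11, 12) [ 0.5083 -0.0775  0.0715] 0.0002
hole [321.   80.5] 506.0 (310, 69, 23, 24) [ 0.509  -0.0754  0.065 ] 0.0024
140/111/ 69 171/170/102 108/190/ 82 109/202/ 82 107/201/ 80 108/159/ 74 110/112/ 80 109/169/ 68 108/215/ 77 107/209/ 78 109/189/ 77 174/175/102 126/109/ 82
142/112/ 66 171/174/104 108/200/ 83 110/181/ 79 105/ 46/ 88  99/ 19/ 93  53/ 13/ 79  70/ 20/ 78 104/ 60/ 81 109/203/ 78 110/185/ 77 174/178/102 125/132/ 77
143/109/ 70 170/188/102 109/201/ 80 108/ 76/ 77  24/ 42/ 91  18/143/116  19/153/120  19/119/105  30/  8/ 95 109/ 92/ 78 112/177/ 82 173/180/102 126/113/ 79
141/113/ 68 171/181/103 109/180/ 78  45/ 12/ 85  19/148/126  19/181/142  19/185/139  19/174/126  20/112/100 104/ 33/ 85 108/170/ 81 172/178/103 126/131/ 74
142/118/ 67 171/179/104 107/190/ 74  19/ 67/ 84  18/174/129  20/178/145  19/177/143  19/175/127  17/175/ 93 135/  7/ 71 110/159/ 85 174/180/ 99 128/118/ 78
143/120/ 64 172/177/104 109/194/ 75  18/ 54/ 81  18/184/119  19/178/130  19/187/124  19/177/111  19/166/ 86 105/ 22/ 69 111/171/ 82 173/180/102 129/127/ 76
142/109/ 68 171/176/103 108/195/ 77 113/104/ 59  19/175/ 92  19/182/109  19/182/108  19/174/ 94  16/151/ 71 112/112/ 66 110/175/ 83 173/178/102 130/129/ 77
141/110/ 67 170/180/102 108/215/ 76 109/185/ 77 118/ 56/ 55  19/160/ 70  21/188/ 69  18/159/ 64 129/ 57/ 45 109/188/ 65 112/173/ 81 173/180/102 127/123/ 79
141/118/ 69 172/170/102 109/198/ 81 107/205/ 82 109/194/ 83 109/175/ 54 107/149/ 53 110/174/ 60 109/188/ 57 110/184/ 75 109/186/ 81 174/175/102 129/123/ 77
131/122/ 71 177/196/116 170/165/ 94 169/170/ 93 171/165/ 93 171/181/ 93 171/171/ 91 172/178/ 86 173/185/ 88 172/170/ 93 171/168/ 91 177/208/124 129/124/ 76
113/181/ 76 143/120/ 66 143/118/ 69 138/111/ 71 142/113/ 70 142/120/ 70 142/126/ 65 139/113/ 72 142/122/ 71 141/115/ 73 140/126/ 67 140/115/ 73 111/164/ 84
```

The brass button now stands inside the red frame, with the same apparent size and height as at the start. Nothing is touching, so I'm handing in.

```bash
python3 -c "
from bench import workorder
print(workorder.finish_job())"
```

```text
the job is handed in; nothing more can be done
None
```

The job is handed in: the sleeve and fence slid out one hole (about 63 mm), the wrist image shows the button popped up through the red-framed hole, and the arm is clear; no verdict came back.

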